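Square a carved fragment into its mounting corner and lay the retaining bar

TASK

Move the carved stone fragment from its foam pad onto the plywood mounting board and bring it gently, without dropping it or pressing it hard, into the corner of the two aluminium rails, its long side flush against the long rail and its end against the end rail. Then lay the retaining bar across it, resting in the notches of both blue supports and centred between them, and let go. Leave the other things on the bench where they are.

Things in the scene. Friction and masses are not known exactly. Their poses are not given: they have to be found in the camera images.
- fragment: carved cream limestone fragment, 110 mm long (x) x 60 mm wide (y) x 44 mm high, 0.5 to 0.75 kg. Origin: centre of the underside. The lower 34 mm is a plain block of the full 110 x 60; above it a raised band 100 x 46 mm, 10 mm high. It starts flat on a white foam pad; either end may lead when it is set down.
- bar: steel-coloured retaining bar, 200 mm long (along its own y) x 18 mm wide (x) x 10 mm thick (z), 0.12 kg. Origin: centre of the underside. It starts flat on the other foam pad.
- board: plywood mounting board fixed to the bench, 250 x 250 x 18 mm, top at z = 18 mm; origin: centre of its underside. It carries two aluminium stop rails meeting in a square corner and two blue notched supports. Fragment at home: its origin at board x 35, y 40, z 18 mm, long side along board x. Bar laid right: its origin at board x 35, y 5, z 68 mm, length along board y, 6 mm above the fragment.
- corner (a point): inner corner of the rails on the board's top, at board x 90, y 70, z 18 mm; axes as the board's. Rails are 6 mm thick, 40 mm high above the board. Long rail: inner face y = 70, from x = -30 to 96. End rail: inner face x = 90, from y = 0 to 70. Press the fragment on them lightly, well under 35 N. It fills this corner, long side on the long rail; pencil lines mark its other two sides.
- rails: the two aluminium stop rails, fixed to the board; same origin and axes as the board
- notch_a (a point): centre of the notch floor of the support behind the long rail (board 35, 95, 68 mm). Each blue support is 40 mm in board x, 20 mm in y; notch floor 50 mm above the board, notch 24 mm wide in x and open along y, cheeks 8 mm higher than the floor.
- notch_b (a point): the same on the support at the open side of the board (board 35, -85, 68 mm)
- pad_stone: fixed white foam pad under the fragment, 230 x 140 x 25 mm, origin: centre of the underside
- pad_bar: fixed white foam pad under the bar, 230 x 140 x 25 mm, origin: centre of the underside
- scissors: bystander, leave alone: scissors with red and black loops, 200 mm long, lying flat
- jar: bystander, leave alone: amber jar with black lid, 68 mm across, 85 mm tall
- shard: bystander, leave alone: rough stone lump 75 x 50 x 58 mm high
- bracket: bystander, leave alone: steel L bracket 90 mm long with an 85 mm tall upright
- mug: bystander, leave alone: blue mug 76 mm across, 85 mm tall
Mind the look-alikes: they are no part of the job. Leave any turquoise look-alike of the fragment alone.

How it is judged:
By the outcome, as a careful person would: the job done as asked, in the order asked, and still so for the second after the job is handed in, with the robot touching nothing.
It also fails if it takes over 72 s, if anything falls off the work surface, if the arm or the gripper's body presses on something with over 40 N, if the wrist force passes 120 N, or if a joint passes its speed limit or range.

ROBOT

A 6-joint arm with a two-finger parallel gripper is mounted at the origin on the work surface. World frame = base frame: x ahead of the robot, y to its left, z up, the work surface at z = 0. Lengths are in m, angles in degrees, forces in N, time in s.
With the tool pointing down it reaches from about 0.375 to 0.9 m from the base axis. Payload 3.1 kg.
Tool frame: the origin (TCP) lies between the finger pads; the fingertips stand 11 mm ahead of it and the grasp point (between the pads) lies 8 mm behind it; z points along the fingers, y is the line along which they close (so a half turn about z gives the same grasp; the last joint's range is limited). The gripper opens to 87 mm and grips with 3 to 60 N. Pads are 19 mm wide; open, the fingers measure 117 mm over their backs; the gripper's body (75 mm by 190 mm) begins 51 mm behind the grasp point.
Start: joints at [-10.227, 30.224, 82.088, -0, 67.689, -10.227], TCP at [0.625, 0, 0.234] pointing down, gripper open.
Joint ranges: [-176.69, 176.69], [-43.24, 126.21], [12.49, 139.97], [-82, 262], [0, 151.66], [-163.58, 163.58]. Speed limits (degrees/s): [159.86, 159.86, 180, 180, 180, 180].

INTERFACE

Orientations are given as a 3x3 rotation matrix whose columns are the frame's x, y, z axes.
In Python, from rig import bot, viewer, workorder, models gives the robot as it stands.
- The arm moves only by the shell command python3 -m jog 'ROWS'. ROWS is JSON, a list of rows, each a list of 7 numbers: the opening, from 0 (shut) to 1 (fully open), then the shift along the tool's x, y, z in m, then the turn, a rotation vector about the tool's x, y, z in degrees. In form: [[claw, x, y, z, ax, ay, az], ...]. A call has 1 to 20 rows; each row is the pose to reach, as a shift and turn from the pose commanded when the call began, along the tool's axes at that moment; what a row does not reach only later rows make up. A row lasts 1/8 s, in which the tool goes at most 62.5 mm and 10.7 degrees, less where a joint would pass 70% of its speed; a pose out of reach is approached as far as the arm can. A call with a gripper value outside its range is refused whole. The fingers move at their own pace and stop on an object; the grip force is fixed at half the most. Time passes only in rows, so rows that repeat a pose let the fingers close. It gives the time, the measured TCP pose, the force, the opening and the grip force at its end, in the units of the state.
- bot.read_state(): the state, without advancing time (a new reading comes with each control period).
- viewer.capture(name): name is "scene" or "side" or "wrist"; returns (picture, depth): 400x640x3 uint8, blue, green, red; 400x640 float32, m along the optical axis (not along the pixel's ray), 0 where there is no reading.
- viewer.camera_info(name): a dict with "fx", "fy", "cx", "cy" (pixels), "world_to_cam" (4x4, takes a point from world to camera coordinates). Camera axes: x right, y down, z forward; pixel columns grow to the right and rows downward; lengths in m; the calibration is good to about 2 mm. The wrist camera is an equidistant fisheye: a pixel r from the principal point sees the ray r / f radians off the axis. A picture is of the moment at which its call begins: read the wrist's pose just before it. camera_info takes no time and is no camera call; for the wrist camera it gives the pose at the moment of the call.
- workorder.hand_in(): hands the job in; it is judged then, once.
Trained networks look in the newest picture that a camera, given by its name, has taken for a name from the list of things; names that differ only in an ending like _2 or _b are one class to them, and where a whole thing is asked for, a point or a joint stands for the part that bears it (a point fixed in the world has none). Each returns a list of dicts, best first, with "p" (0 to 1); they miss things now and then, are a little off and sometimes report something else, mostly with a low value. They report only what shows in the picture. A call takes as long as a camera call. They do not tell look-alikes from the thing itself.
- models.outline_of(camera, thing): "mask" (400x640 bool, what is visible of it).
- models.tip_of(camera, thing): "xyz" ([x, y, z] in m, in world coordinates, good to about 4 mm: a listed point, or the origin of a listed thing).
The state is a dict: "time_s": time; "joint_positions": joint angles; "qvel": joint speeds; "tau": joint torques, N m; "position": TCP position; "tcp_rot": TCP orientation; "force": force on the tool from outside, world axes, zero at the start; "moment": the same for the moment, N m; "opening": opening from 0.0 (shut) to 1.0 (fully open); "grasp_force": force on a finger pad.
Only numpy, scipy, OpenCV 4.12 (cv2) and the standard library are available. Lean on these libraries where they do the work, as an engineer would, in place of code of your own. Each camera call takes 0.05 s, during which the arm holds its last target. There are 200 camera calls.

## Working session

There is one attempt and no reset: what is moved stays moved. The work goes in short steps, Python scripts to look and compute and a shell command to move; the robot and the scene stay as the last step left them, time stands still between calls to the robot, and variables do not carry over. Pictures are saved under pics/ and viewed, at most 10 in all, crops included, and the job is handed in when it is done.

```bash
mkdir -p pics; ls; cat > h.py <<'E'
import numpy as np, cv2
from rig import bot, viewer, workorder, models
def cloud(cam,d=None,img=None):
    I=viewer.camera_info(cam)
    v,u=np.mgrid[0:400,0:640]
    x=(u-I["cx"])/I["fx"]; y=(v-I["cy"])/I["fy"]
    P=np.stack([x*d,y*d,d],-1)
    T=np.linalg.inv(np.array(I["world_to_cam"]))
    W=P@T[:3,:3].T+T[:3,3]; W[d<=0]=np.nan
    return W
E
python3 - <<'E'
from h import *
print(bot.read_state()["time_s"])
for c in ("scene","side"):
    p,d=viewer.capture(c); cv2.imwrite(f"pics/{c}0.png",p); np.savez(f"{c}0.npz",p=p,d=d,W=cloud(c,d))
    for t in ("fragment","bar","board","corner","notch_a","pad_stone","pad_bar"):
        print(c,t,[(round(r["p"],2),np.round(r["xyz"],3).tolist()) for r in models.tip_of(c,t)][:4])
E
```

```text
pics
0.0
scene fragment [(0.81, [0.504, 0.336, 0.026])]
scene bar [(0.85, [0.516, -0.341, 0.025]), (0.73, [0.757, 0.192, -0.001])]
scene board [(0.79, [0.555, 0.012, -0.001]), (0.73, [0.782, -0.044, -0.001])]
scene corner [(0.56, [0.641, 0.082, 0.017]), (0.28, [0.506, 0.338, 0.026])]
scene notch_a [(0.97, [0.591, 0.104, 0.069]), (0.56, [0.589, -0.073, 0.071])]
scene pad_stone [(0.7, [0.502, 0.351, -0.001])]
scene pad_bar []
side fragment [(0.71, [0.449, 0.541, -0.001]), (0.67, [0.503, 0.342, 0.024])]
side bar [(0.66, [0.512, -0.348, 0.027]), (0.32, [0.558, 0.012, -0.002])]
side board [(0.57, [0.555, 0.013, 0.002])]
side corner [(0.69, [0.643, 0.085, 0.016])]
side notch_a [(0.94, [0.588, -0.074, 0.067]), (0.92, [0.587, 0.105, 0.067])]
side pad_stone [(0.79, [0.504, 0.353, 0.004]), (0.17, [0.554, 0.007, -0.004])]
side pad_bar [(0.6, [0.517, -0.347, -0.0])]
```

View pics/scene0.png

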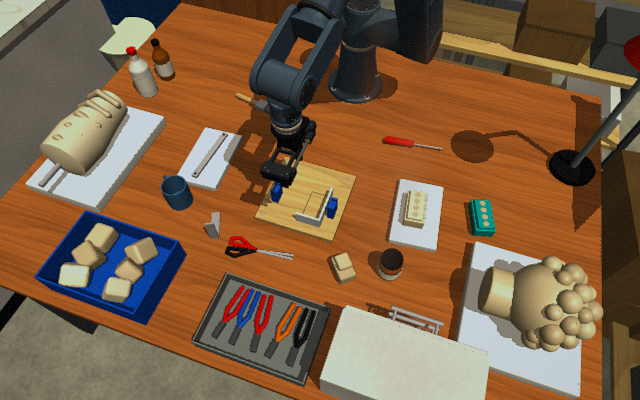

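View pics/side0.png

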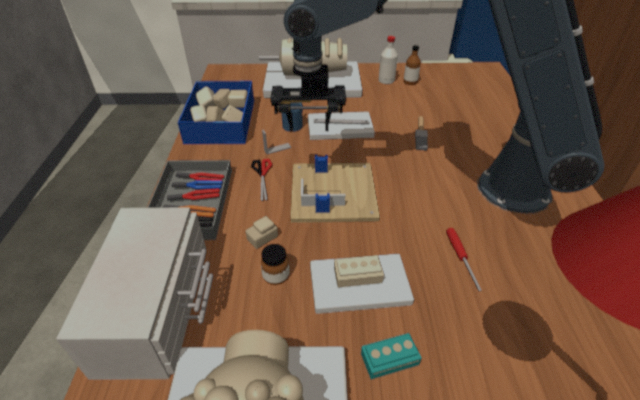

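Scene picture: the cream fragment is at (416,207) on a white pad, with a turquoise look-alike at (482,217). The bar is at (210,155) on the left pad, and the board is at (308,200) with rails and blue supports. The "fragment" hit at y=0.541 in the side view is the turquoise one, at (391,353). The "bar" hit at (0.757,0.192) in the scene view lies off the bar's pad. Next I'll fit the geometry from both depth views and make one confirming crop.

```bash
cat >> h.py <<'E'
def rect(W,m):
    q=(W[m][:,:2]*1000).astype(np.float32)
    (c,s,a)=cv2.minAreaRect(q); return np.round(c,1).tolist(),np.round(s,1).tolist(),round(a,1),int(m.sum())
def box(W,c,r,z0,z1): 
    with np.errstate(invalid='ignore'):
        m=(abs(W[...,0]-c[0])<r[0])&(abs(W[...,1]-c[1])<r[1])&(W[...,2]>z0)&(W[...,2]<z1)
    return m
E
python3 - <<'E'
from h import *
for c in ("scene","side"):
    z=np.load(c+"0.npz");W=z["W"]
    F=(.504,.338)
    h=W[box(W,F,(.09,.06),.045,.1)][:,2]; print(c,"frag z",np.percentile(h,[5,50,90,98]).round(4))
    print(" band",rect(W,box(W,F,(.09,.06),.064,.08)))
    print(" block",rect(W,box(W,F,(.09,.06),.045,.08)))
    B=(.515,-.345); m=box(W,B,(.12,.12),.0305,.05); print(" bar",rect(W,m),np.median(W[m][:,2]) if m.any() else 0)
    m=box(W,B,(.13,.13),.018,.05); print(" padbar",rect(W,m),np.median(W[m][:,2]))
    m=box(W,F,(.13,.13),.018,.03); print(" padstone",rect(W,m),np.median(W[m][:,2]))
    m=box(W,(.555,.012),(.15,.15),.013,.023); print(" board",rect(W,m),np.median(W[m][:,2]))
    for y in(.105,-.074):
        m=box(W,(.59,y),(.03,.02),.062,.09); print(" supp",rect(W,m) if m.any() else 0)
    m=box(W,(.62,.07),(.1,.1),.054,.0605); print(" railtop",rect(W,m),np.median(W[m][:,2]))
a=cv2.resize(cv2.imread("pics/scene0.png")[90:250,160:510],None,fx=2.2,fy=2.2,interpolation=2)
cv2.imwrite("pics/crop0.png",a)
E
```

```text
scene frag z [0.0527 0.0673 0.0712 0.0731]
 band ([509.6, 341.8], [107.2, 46.4], 6.5, 447)
 block ([510.3, 342.1], [112.3, 60.4], 6.9, 687)
 bar ([525.5, -341.2], [217.1, 98.4], 9.9, 305) 0.03472727157647171
 padbar ([518.0, -345.6], [234.9, 143.6], 2.9, 2305) 0.025341167113997365
 padstone ([503.5, 351.7], [235.4, 140.3], 5.1, 2175) 0.02497160125068132
 board ([555.6, 11.2], [256.3, 250.6], 0.3, 4116) 0.01807963429997872
 supp ([591.2, 106.0], [43.3, 27.5], 14.0, 102)
 supp ([594.2, -72.6], [38.1, 21.3], 0.8, 84)
 railtop ([604.3, 78.1], [69.4, 139.4], 61.4, 126) 0.05710595915937966
side frag z [0.0494 0.0659 0.0688 0.0699]
 band ([505.6, 345.8], [99.8, 48.3], 6.8, 653)
 block ([505.7, 345.6], [109.9, 63.8], 6.8, 1074)
 bar ([513.4, -339.0], [24.0, 195.1], 86.8, 135) 0.032522607847751406
 padbar ([516.4, -340.0], [230.4, 149.6], 2.3, 1245) 0.022727741110436295
 padstone ([500.9, 355.9], [229.9, 143.5], 5.5, 3332) 0.023253599856686735
 board ([553.7, 16.0], [249.7, 255.1], 0.4, 3721) 0.015856928732742248
 supp ([588.5, 111.5], [21.6, 39.0], 88.0, 95)
 supp ([589.0, -69.4], [24.4, 37.2], 89.0, 72)
 railtop ([604.6, 78.3], [68.5, 143.1], 59.1, 110) 0.05621690449278627
```

View pics/crop0.png

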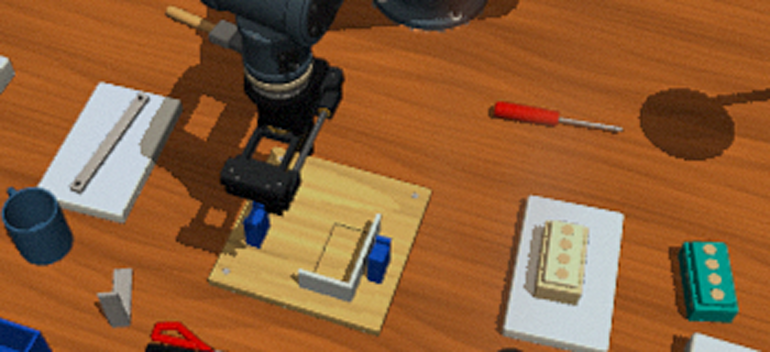

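The crop confirms it: the cream fragment at crop (562,260) on the white pad is the one meant. The turquoise piece at (708,280), off the pad, is the look-alike. The steel bar is at (110,142) on the left pad, and the pencil lines and rails on the board are visible. Next I'll fly over the fragment for a wrist look.

```bash
python3 - <<'E'
from h import *
s=bot.read_state(); print(np.round(s["tcp_rot"],3).tolist(),s["position"],s["opening"])
I=viewer.camera_info("wrist");T=np.linalg.inv(np.array(I["world_to_cam"]));print(np.round(T,3).tolist(),{k:I[k] for k in("fx","fy","cx","cy")})
E
```

```text
[[0.0, 1.0, 0.0], [1.0, -0.0, 0.0], [0.0, 0.0, -1.0]] [6.25000148e-01 4.47314129e-05 2.33602346e-01] 1.000072565535091
[[1.0, -0.001, 0.001, 0.624], [-0.001, -0.957, -0.29, 0.082], [0.001, 0.29, -0.957, 0.384], [0.0, 0.0, 0.0, 1.0]] {'fx': 309.70691628693146, 'fy': 309.70691628693146, 'cx': 320.32355660211505, 'cy': 199.44042593752485}
```

```bash
python3 -m jog '[[1,0.343,-0.118,0,0,0,83.2],[1,0.343,-0.118,0,0,0,83.2],[1,0.343,-0.118,0,0,0,83.2],[1,0.343,-0.118,0,0,0,83.2],[1,0.343,-0.118,0,0,0,83.2],[1,0.343,-0.118,0,0,0,83.2],[1,0.343,-0.118,0,0,0,83.2],[1,0.343,-0.118,0,0,0,83.2],[1,0.343,-0.118,0,0,0,83.2],[1,0.343,-0.118,0,0,0,83.2]]'
cat >> h.py <<'E'
def wcloud(d,I,ray=None):
    v,u=np.mgrid[0:400,0:640]
    a=(u-I["cx"])/I["fx"]; b=(v-I["cy"])/I["fy"]; r=np.hypot(a,b)+1e-12
    k=np.tan(r)/r; k[r>1.4]=np.nan
    P=np.stack([a*k*d,b*k*d,d],-1); T=np.linalg.inv(np.array(I["world_to_cam"]))
    W=P@T[:3,:3].T+T[:3,3]; W[d<=0]=np.nan
    return W
def wrist(n):
    s=bot.read_state(); I=viewer.camera_info("wrist"); p,d=viewer.capture("wrist"); cv2.imwrite(f"pics/{n}.png",p)
    W=wcloud(d,I); np.savez(n+".npz",p=p,d=d,W=W); return s,p,W
E
python3 - <<'E'
from h import *
s,p,W=wrist("w1"); print(s["position"],np.round(s["tcp_rot"],3).tolist(),s["joint_positions"],s["time_s"])
F=(.507,.3435)
for a,b in((.064,.08),(.045,.08)):
    m=box(W,F,(.09,.06),a,b); print(rect(W,m),np.median(W[m][:,2]))
m=box(W,F,(.09,.06),.0545,.0625); print("ledge",rect(W,m),np.median(W[m][:,2]))
print([(r["p"],r["xyz"]) for r in models.tip_of("wrist","fragment")])
E
```

```text
time_s: 2.05
position: [0.5071, 0.3428, 0.2336]
tcp_rot: [[0.993, 0.121, -0.0], [0.121, -0.993, 0.0], [-0.0, -0.0, -1.0]]
force: [0.6, 0.4, 0.6]
opening: 0.996
grasp_force: 0.0
[0.50708584 0.34283462 0.23356259] [[0.993, 0.121, -0.0], [0.121, -0.993, 0.0], [-0.0, -0.0, -1.0]] [2.36136742e+01 2.92189605e+01 8.40134608e+01 1.24490376e-03
 6.67688563e+01 1.06689499e+02] 2.05
([507.0, 344.0], [100.2, 46.6], 6.6, 3985) 0.06857433801152607
([506.5, 344.0], [109.6, 60.5], 6.8, 5351) 0.06820222705552337
ledge ([506.5, 343.9], [109.5, 60.6], 6.7, 1313) 0.05840145718931422
[(0.65, [0.4578, 0.5411, 0.0018])]
```

View pics/w1.png

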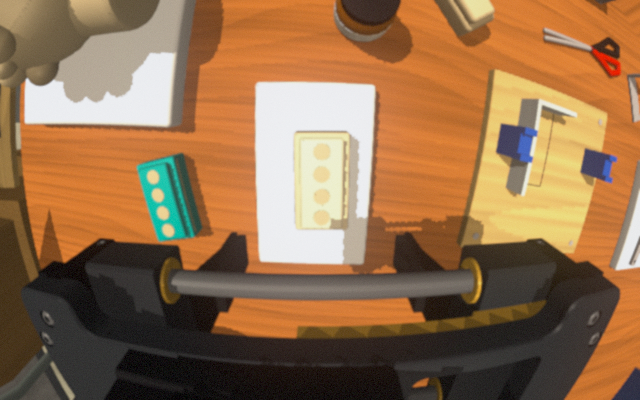

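Wrist view: the fragment is at (322,180), centred between the fingers, and the turquoise look-alike is off to the left at (168,197). The depth fit gives centre (506.7, 344.0) mm, yaw 6.75°, top at 68.6 mm, which matches the sizes given. Descending and gripping.

```bash
python3 -m jog '[[1,0,-0.001,0.06,0,0,0],[1,0,-0.001,0.12,0,0,0],[1,0,-0.001,0.165,0,0,0],[1,0,-0.001,0.185,0,0,0],[1,0,-0.001,0.1935,0,0,0],[1,0,-0.001,0.1935,0,0,0],[0,0,-0.001,0.1935,0,0,0],[0,0,-0.001,0.1935,0,0,0],[0,0,-0.001,0.1935,0,0,0],[0,0,-0.001,0.1935,0,0,0],[0,0,-0.001,0.1935,0,0,0],[0,0,-0.001,0.1935,0,0,0],[0,0,-0.001,0.1935,0,0,0],[0,0,-0.001,0.1935,0,0,0]]'
```

```text
time_s: 3.9
position: [0.5072, 0.3433, 0.0408]
tcp_rot: [[0.993, 0.119, 0.001], [0.119, -0.993, -0.001], [0.001, 0.001, -1.0]]
force: [-0.1, -4.7, 5.8]
opening: 0.687
grasp_force: 30.0
```

```bash
python3 -m jog '[[0,0,0,-0.01,0,0,0],[0,0,0,-0.04,0,0,0],[0,0,0,-0.08,0,0,0],[0,0.005,0.04,-0.12,0,0,0],[0,0.01,0.09,-0.12,0,0,1],[0,0.016,0.14,-0.12,0,0,3],[0,0.022,0.19,-0.12,0,0,5],[0,0.028,0.24,-0.12,0,0,6.5],[0,0.033,0.29,-0.12,0,0,6.5],[0,0.036,0.315,-0.12,0,0,6.5],[0,0.037,0.324,-0.12,0,0,6.5],[0,0.037,0.324,-0.12,0,0,6.5],[0,0.037,0.324,-0.12,0,0,6.5]]'
python3 - <<'E'
from h import *
s,p,W=wrist("w2"); print(s["position"],np.round(s["tcp_rot"],4).tolist(),s["time_s"],s["force"])
m=box(W,(.59,.09),(.1,.05),.054,.062)
print("rails",rect(W,m),np.median(W[m][:,2]))
# inner faces
e=box(W,(.648,.05),(.012,.025),.03,.056); q=W[e]; print("end rail x pct",np.percentile(q[:,0],[1,5,25,50,75,95,99]).round(4),e.sum())
e=box(W,(.60,.088),(.03,.015),.03,.056); q=W[e]; print("long rail y pct",np.percentile(q[:,1],[1,5,25,50,75,95,99]).round(4) if len(q) else 0,e.sum())
for y in(.105,-.074):
    m=box(W,(.59,y),(.035,.02),.064,.09); print("supp",rect(W,m) if m.any() else 0)
m=box(W,(.555,.012),(.16,.16),.012,.024); print("board",rect(W,m),np.median(W[m][:,2]))
for t in("corner","notch_a"): print(t,[(round(r["p"],2),np.round(r["xyz"],4).tolist()) for r in models.tip_of("wrist",t)])
E
```

```text
time_s: 5.52
position: [0.5812, 0.0282, 0.1597]
tcp_rot: [[1.0, 0.007, -0.001], [0.007, -1.0, 0.001], [-0.001, -0.001, -1.0]]
force: [0.7, 0.0, -4.8]
opening: 0.687
grasp_force: 30.0
[0.58117313 0.02824249 0.15974785] [[1.0, 0.0065, -0.0013], [0.0065, -1.0, 0.001], [-0.0013, -0.001, -1.0]] 5.525 [ 0.67299433  0.01858898 -4.81663458]
rails ([612.5, 86.7], [53.3, 107.9], 63.6, 1050) 0.05766183383753437
end rail x pct [0.6472 0.6498 0.65   0.6506 0.6506 0.6507 0.6507] 68
long rail y pct [0.0829 0.0832 0.0933 0.098  0.0984 0.0991 0.102 ] 427
supp ([589.1, 108.3], [40.8, 21.4], 0.4, 1197)
supp ([590.4, -71.3], [40.6, 21.0], 0.1, 1152)
board ([554.6, 13.4], [251.4, 250.7], 0.2, 21705) 0.01760281626421273
corner [(0.63, [0.6429, 0.0809, 0.0188])]
notch_a [(0.97, [0.5896, -0.0736, 0.0681]), (0.86, [0.592, 0.1059, 0.0642])]
```

View pics/w2.png

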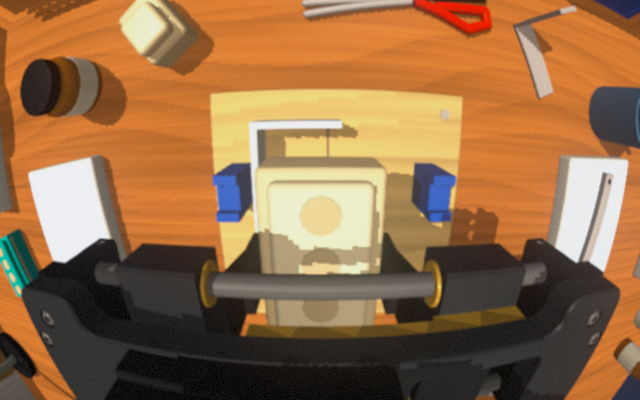

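Wrist view: the held fragment is at (320,230) over the board, the rail corner at (254,125), and the supports at (232,190) and (433,190). The depth fit puts the board at (554.6, 13.4) mm, yaw 0.4°, so home is about (589.4, 53.7). I'll set the fragment down about 26 mm short of the long rail so the fingers have room, then push it home.

```bash
python3 -m jog '[[0,0.007,0,0.03,0,0,0],[0,0.007,0,0.065,0,0,0],[0,0.007,0,0.095,0,0,0],[0,0.007,0,0.11,0,0,0],[0,0.007,0,0.116,0,0,0],[0,0.007,0,0.12,0,0,0],[0,0.007,0,0.122,0,0,0],[0,0.007,0,0.123,0,0,0],[0,0.007,0,0.123,0,0,0],[0,0.007,0,0.123,0,0,0]]'
```

```text
time_s: 6.92
position: [0.5891, 0.0267, 0.0373]
tcp_rot: [[1.0, 0.005, 0.001], [0.005, -1.0, -0.0], [0.001, 0.0, -1.0]]
force: [0.3, 0.4, -6.3]
opening: 0.689
grasp_force: 30.0
```

```bash
python3 -m jog '[[0,0,0,0.0006,0,0,0],[0,0,0,0.0012,0,0,0],[0,0,0,0.0018,0,0,0],[0,0,0,0.0024,0,0,0],[0,0,0,0.0024,0,0,0]]'
```

```text
time_s: 7.55
position: [0.5889, 0.0267, 0.0346]
tcp_rot: [[1.0, 0.005, -0.0], [0.005, -1.0, 0.0], [-0.0, -0.0, -1.0]]
force: [-0.4, 0.2, -5.0]
opening: 0.69
grasp_force: 30.0
```

```bash
python3 -m jog '[[0,0,0,0.0004,0,0,0],[0,0,0,0.0008,0,0,0],[0,0,0,0.0012,0,0,0],[0,0,0,0.0012,0,0,0]]'
```

```text
time_s: 8.05
position: [0.589, 0.0267, 0.0338]
tcp_rot: [[1.0, 0.005, 0.0], [0.005, -1.0, -0.0], [0.0, 0.0, -1.0]]
force: [-1.4, 0.2, -1.4]
opening: 0.69
grasp_force: 30.0
```

```bash
python3 -m jog '[[0,0,0,0.0003,0,0,0],[0,0,0,0.0003,0,0,0],[0.79,0,0,0.0003,0,0,0],[0.79,0,0,0.0003,0,0,0],[0.79,0,0,0.0003,0,0,0],[0.79,0,0,-0.02,0,0,0],[0.79,0,0,-0.06,0,0,0],[0.79,0,0,-0.1,0,0,0],[0.3,-0.02,0,-0.126,0,0,0],[0,-0.02,0,-0.126,0,0,0],[0,-0.02,0,-0.126,0,0,0],[0,-0.02,0,-0.126,0,0,0]]'
python3 - <<'E'
from h import *
s,p,W=wrist("w3"); print(s["position"],np.round(s["tcp_rot"],4).tolist(),s["time_s"],s["force"],s["opening"])
m=box(W,(.589,.027),(.07,.045),.046,.07);print("frag",rect(W,m),np.percentile(W[m][:,2],[5,50,95]))
m=box(W,(.589,.027),(.07,.045),.057,.07);print("band",rect(W,m))
E
```

```text
time_s: 9.55
position: [0.5689, 0.0266, 0.1581]
tcp_rot: [[1.0, 0.005, -0.002], [0.005, -1.0, 0.0], [-0.002, -0.0, -1.0]]
force: [-0.5, -0.7, 0.1]
opening: 0.423
grasp_force: 0.0
[0.5688608  0.02662024 0.15805239] [[1.0, 0.0051, -0.0019], [0.0051, -1.0, 0.0003], [-0.0019, -0.0004, -1.0]] 9.55 [-0.48428101 -0.66842588  0.13255513] 0.42322056722143164
frag ([592.7, 35.0], [116.1, 73.0], 0.4, 9038) [0.0507523 0.0612223 0.0627999]
band ([594.4, 38.0], [113.3, 65.8], 1.0, 6895)
```

View pics/w3.png

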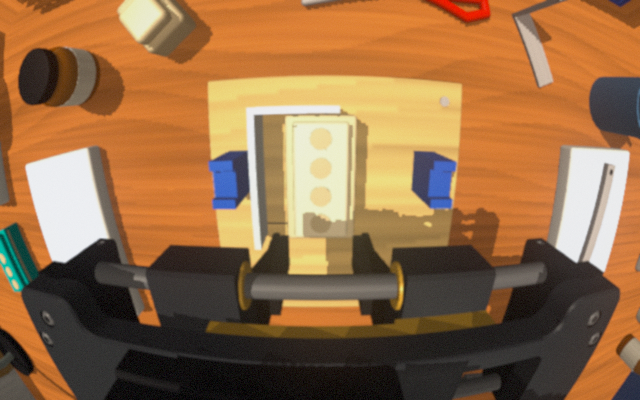

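The fragment (320,180) stands on the board with its end at the end rail and a gap to the long rail. I'll close the fingers and come down on its open side.

```bash
python3 -m jog '[[0,0.01,0.03,0,0,0,0],[0,0.0195,0.0516,0,0,0,0],[0,0.0195,0.0516,0,0,0,0],[0,0.0195,0.0516,0,0,0,0],[0,0.0195,0.0516,0.04,0,0,0],[0,0.0195,0.0516,0.08,0,0,0],[0,0.0195,0.0516,0.11,0,0,0],[0,0.0195,0.0516,0.123,0,0,0],[0,0.0195,0.0516,0.123,0,0,0],[0,0.0195,0.0516,0.123,0,0,0]]'
```

```text
time_s: 10.85
position: [0.5896, -0.0248, 0.0376]
tcp_rot: [[1.0, 0.006, 0.002], [0.006, -1.0, -0.0], [0.002, 0.0, -1.0]]
force: [0.0, -0.3, 0.7]
opening: 0.007
grasp_force: 0.0
```

```bash
python3 -m jog '[[0,0,-0.002,0.002,0,0,0],[0,0,-0.004,0.002,0,0,0],[0,0,-0.006,0.002,0,0,0],[0,0,-0.008,0.002,0,0,0],[0,0,-0.01,0.002,0,0,0],[0,0,-0.012,0.002,0,0,0],[0,0,-0.014,0.002,0,0,0],[0,0,-0.016,0.002,0,0,0],[0,0,-0.018,0.002,0,0,0],[0,0,-0.02,0.002,0,0,0],[0,0,-0.022,0.002,0,0,0],[0,0,-0.024,0.002,0,0,0],[0,0,-0.026,0.002,0,0,0],[0,0,-0.028,0.002,0,0,0],[0,0,-0.0295,0.002,0,0,0],[0,0,-0.0305,0.002,0,0,0],[0,0,-0.0305,0.002,0,0,0]]'
```

```text
time_s: 12.98
position: [0.5885, 0.0058, 0.0345]
tcp_rot: [[1.0, 0.005, -0.0], [0.005, -1.0, 0.0], [-0.0, -0.0, -1.0]]
force: [-0.6, -2.4, 0.4]
opening: 0.008
grasp_force: 1.2
```

```bash
python3 -m jog '[[0,0,-0.0005,0,0,0,0],[0,0,-0.001,0,0,0,0],[0,0,-0.0015,0,0,0,0],[0,0,-0.002,0,0,0,0],[0,0,-0.002,0,0,0,0]]'; python3 -m jog '[[0,0,-0.0004,0,0,0,0],[0,0,-0.0008,0,0,0,0],[0,0,-0.0008,0,0,0,0]]'
```

```text
time_s: 13.6
position: [0.5886, 0.0077, 0.0345]
tcp_rot: [[1.0, 0.005, 0.0], [0.005, -1.0, 0.0], [0.0, -0.0, -1.0]]
force: [-0.2, -3.6, 0.2]
opening: 0.007
grasp_force: 1.5
time_s: 13.98
position: [0.5886, 0.0085, 0.0345]
tcp_rot: [[1.0, 0.005, 0.0], [0.005, -1.0, 0.0], [0.0, -0.0, -1.0]]
force: [-0.1, -3.1, -0.2]
opening: 0.001
grasp_force: 1.5
```

```bash
python3 -m jog '[[0,0,-0.0004,0,0,0,0],[0,0,-0.0008,0,0,0,0],[0,0,-0.0008,0,0,0,0]]'; python3 -m jog '[[0,0,-0.0004,0,0,0,0],[0,0,-0.0006,0,0,0,0],[0,0,-0.0006,0,0,0,0]]'
```

```text
time_s: 14.35
position: [0.5886, 0.0093, 0.0344]
tcp_rot: [[1.0, 0.005, -0.0], [0.005, -1.0, 0.0], [-0.0, -0.0, -1.0]]
force: [0.2, -3.8, -1.1]
opening: 0.007
grasp_force: 1.5
time_s: 14.72
position: [0.5885, 0.0099, 0.0345]
tcp_rot: [[1.0, 0.005, 0.0], [0.005, -1.0, 0.0], [0.0, -0.0, -1.0]]
force: [0.0, -3.1, -0.6]
opening: 0.007
grasp_force: 1.6
```

```bash
for i in 1 ; do python3 -m jog '[[0,0,-0.0004,0,0,0,0],[0,0,-0.0007,0,0,0,0],[0,0,-0.0007,0,0,0,0]]' | grep -E "pos|force"; done;  python3 -m jog '[[0,0,-0.0004,0,0,0,0],[0,0,-0.0006,0,0,0,0],[0,0,-0.0006,0,0,0,0]]'| grep -E "pos|force"
```

```text
position: [0.5887, 0.0104, 0.0345]
force: [0.6, -4.2, -1.5]
grasp_force: 2.0
position: [0.5887, 0.0104, 0.0345]
force: [0.4, -6.8, -0.2]
grasp_force: 3.0
```

It has stopped on the long rail: y is steady and the force is rising. I'll give one light extra press to seat it, then retreat.

```bash
python3 -m jog '[[0,0,-0.0004,0,0,0,0],[0,0,-0.0008,0,0,0,0],[0,0,-0.0008,0,0,0,0]]'; python3 -m jog '[[0,0,0.004,0,0,0,0],[0,0,0.012,0,0,0,0],[0,0,0.012,-0.03,0,0,0],[0,0,0.012,-0.08,0,0,0],[0,-0.05,0.012,-0.12,0,0,0],[0,-0.085,0,-0.12,0,0,0],[0,-0.085,-0.02,-0.12,0,0,0],[0,-0.085,-0.043,-0.12,0,0,0],[0,-0.085,-0.043,-0.12,0,0,0],[0,-0.085,-0.043,-0.12,0,0,0]]'
python3 - <<'E'
from h import *
s,p,W=wrist("w4"); print(s["position"],s["time_s"],s["force"])
m=box(W,(.585,.045),(.075,.032),.047,.066);print("frag",rect(W,m))
m=box(W,(.58,.05),(.075,.029),.0595,.066);print("band",rect(W,m),np.median(W[m][:,2]))
m=box(W,(.59,.087),(.1,.004),.05,.06);print("longrail",rect(W,m))
E
```

```text
time_s: 15.85
position: [0.5887, 0.0105, 0.0345]
tcp_rot: [[1.0, 0.006, 0.0], [0.006, -1.0, -0.002], [0.0, 0.002, -1.0]]
force: [-1.0, -7.5, -0.7]
opening: 0.006
grasp_force: 4.2
time_s: 17.1
position: [0.5033, 0.0543, 0.1544]
tcp_rot: [[1.0, 0.005, -0.0], [0.005, -1.0, 0.0], [-0.0, -0.0, -1.0]]
force: [-0.3, 0.3, -1.2]
opening: 0.007
grasp_force: 0.0
[0.50331286 0.0543064  0.15443822] 17.1 [-0.27957929  0.25814856 -1.21890795]
frag ([592.1, 45.2], [63.5, 117.7], 90.0, 9378)
band ([593.5, 53.0], [111.1, 45.8], 0.6, 7062) 0.06174415842267203
longrail ([586.9, 86.1], [125.6, 6.7], 0.3, 1238)
```

View pics/w4.png

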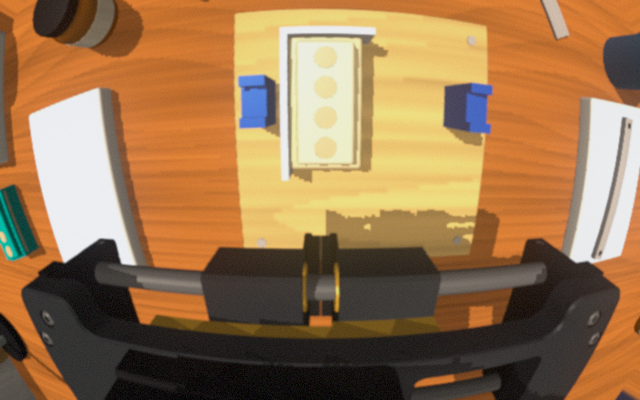

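The picture shows the fragment at (325,102), its long side at the long rail and square to it. Now the push from the free end toward the end rail.

```bash
python3 -m jog '[[0,0,0,0.05,0,0,0],[0,0,0,0.09,0,0,0],[0,0,0,0.112,0,0,0],[0,0,0,0.119,0,0,0],[0,0.006,0,0.119,0,0,0],[0,0.012,0,0.119,0,0,0],[0,0.015,0,0.119,0,0,0],[0,0.017,0,0.119,0,0,0],[0,0.0185,0,0.119,0,0,0],[0,0.0195,0,0.119,0,0,0],[0,0.0195,0,0.119,0,0,0]]';python3 -m jog '[[0,0.0005,0,0,0,0,0],[0,0.001,0,0,0,0,0],[0,0.0015,0,0,0,0,0],[0,0.0015,0,0,0,0,0]]' | grep -E "pos|force"
```

```text
time_s: 18.52
position: [0.5222, 0.0547, 0.0354]
tcp_rot: [[1.0, 0.005, -0.001], [0.005, -1.0, 0.0], [-0.001, -0.0, -1.0]]
force: [-1.2, 0.2, 1.1]
opening: 0.004
grasp_force: 0.5
position: [0.5222, 0.0547, 0.0353]
force: [-6.1, -0.5, 4.5]
grasp_force: 2.7
```

```bash
python3 -m jog '[[0,0.0004,0,0,0,0,0],[0,0.0008,0,0,0,0,0],[0,0.0012,0,0,0,0,0],[0,0.0012,0,0,0,0,0]]' | grep -E "pos|force";python3 -m jog '[[0,-0.005,0,0,0,0,0],[0,-0.012,0,0,0,0,0],[0,-0.02,0,-0.03,0,0,0],[0,-0.04,0,-0.08,0,0,0],[0,-0.05,0,-0.12,0,0,0],[0,-0.05,0,-0.12,0,0,0],[0,-0.05,0,-0.12,0,0,0]]' | grep -E "pos|force"
python3 - <<'E'
from h import *
s,p,W=wrist("w5"); print(s["time_s"])
# end faces at block height
for y in (.035,.05,.065):
    m=box(W,(.60,y),(.08,.004),.045,.066); q=W[m]; q=q[q[:,0].argsort()]
    b=q[q[:,2]>.0595]; g=q[(q[:,2]<.0555)]; 
    print(y,"band x",b[:,0].min().round(4),"low pts x",np.percentile(g[:,0],[0,5,50,95,100]).round(4),"rail end",q[:,0].max().round(4))
    print(np.round(q[q[:,0]>.63][:,[0,2]]*1000,1)[::4].tolist())
x=np.linspace(.55,.63,5)
for xx in x:
    m=box(W,(xx,.08),(.004,.04),.045,.066); q=W[m]; q=q[q[:,1].argsort()]
    print(round(xx,3),np.round(q[(q[:,1]>.074)&(q[:,1]<.094)][:,[1,2]]*1000,1)[::6].tolist())
a=cv2.resize(p[0:160,230:430],None,fx=4,fy=3.7,interpolation=2)[:600]; cv2.imwrite("pics/crop5.png",a)
E
```

```text
position: [0.5222, 0.0547, 0.0353]
force: [-7.4, -1.2, 6.2]
grasp_force: 3.6
position: [0.4759, 0.0543, 0.1553]
force: [-0.1, -0.6, -0.9]
grasp_force: 0.0
20.4
0.035 band x 0.5382 low pts x [0.5332 0.5333 0.6403 0.6448 0.6451] rail end 0.6468
[[630.0, 61.5], [630.3, 61.5], [630.5, 63.0], [630.9, 61.6], [631.4, 60.7], [631.7, 59.7], [632.1, 60.7], [632.6, 61.9], [632.9, 60.6], [633.1, 60.5], [633.2, 62.6], [633.5, 62.0], [634.2, 62.1], [634.3, 61.7], [634.7, 63.4], [635.2, 62.0], [635.4, 61.0], [636.1, 61.4], [636.5, 60.6], [637.2, 60.9], [640.2, 52.4], [640.6, 51.0], [641.2, 51.7], [641.5, 50.7], [643.9, 52.5], [644.0, 52.0], [644.1, 54.0], [644.2, 54.2], [644.3, 51.3], [644.3, 56.0], [644.4, 55.9], [644.4, 47.5], [644.5, 47.4], [644.6, 47.4], [644.7, 57.5], [644.8, 49.4], [644.9, 54.8], [645.0, 46.0], [645.4, 58.3], [645.5, 57.8], [646.2, 58.4], [646.3, 58.7], [646.7, 57.3]]
0.05 band x 0.5388 low pts x [0.533  0.5332 0.5375 0.6448 0.6451] rail end 0.6464
[[630.1, 63.0], [630.3, 62.3], [630.7, 63.6], [631.1, 62.4], [631.5, 61.6], [632.0, 62.4], [632.1, 61.9], [632.4, 63.6], [633.1, 
[... 2702 characters left out ...]
, 52.8], [79.8, 51.2], [80.5, 52.0], [81.2, 53.3], [81.4, 51.1], [82.2, 51.1], [82.7, 54.0], [83.0, 51.4], [83.2, 50.1], [83.6, 53.1], [83.9, 58.1], [84.6, 59.3], [84.8, 57.4], [85.5, 57.9], [85.8, 55.8], [86.4, 57.1], [87.1, 58.3], [87.2, 57.2], [87.9, 57.8], [88.7, 58.3], [88.9, 56.4]]
0.63 [[74.3, 62.9], [74.4, 61.4], [75.2, 61.2], [76.0, 60.7], [76.1, 59.3], [77.5, 52.2], [78.2, 53.3], [78.3, 51.1], [79.1, 51.8], [79.8, 52.9], [80.7, 52.2], [80.8, 51.1], [81.7, 50.7], [82.4, 51.4], [82.6, 50.0], [83.2, 51.3], [83.4, 57.5], [83.7, 54.0], [84.2, 58.1], [84.9, 58.5], [85.0, 58.1], [85.8, 58.4], [85.9, 56.5], [86.7, 57.1], [87.3, 58.3], [87.6, 56.3], [88.3, 57.3], [89.0, 58.3], [89.1, 57.4]]
```

View pics/crop5.png

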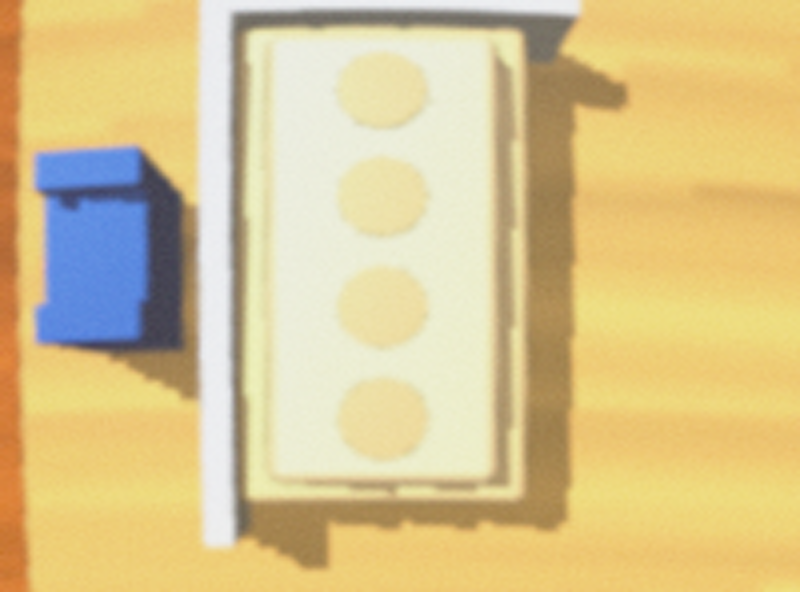

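The long side is flush. There may still be a gap of 1–2 mm at the end rail (dark band at the top of the crop), and the last push also bore down on the fragment, which raises friction. I'll push again at the end with a slight upward bias.

```bash
python3 -m jog '[[0,0.02,0,0.05,0,0,0],[0,0.03,0,0.09,0,0,0],[0,0.033,0,0.112,0,0,0],[0,0.036,0,0.119,0,0,0],[0,0.04,0,0.119,0,0,0],[0,0.043,0,0.119,0,0,0],[0,0.045,0,0.119,0,0,0],[0,0.0462,0,0.118,0,0,0],[0,0.0467,0,0.1175,0,0,0],[0,0.0472,0,0.117,0,0,0],[0,0.0472,0,0.117,0,0,0]]'| grep -E "pos|force";python3 -m jog '[[0,0.0005,0,-0.0005,0,0,0],[0,0.001,0,-0.001,0,0,0],[0,0.0015,0,-0.0015,0,0,0],[0,0.002,0,-0.002,0,0,0],[0,0.002,0,-0.002,0,0,0]]' | grep -E "pos|force"
```

```text
position: [0.5222, 0.0546, 0.0385]
force: [-1.0, 0.1, 1.0]
grasp_force: 0.5
position: [0.5238, 0.0547, 0.0402]
force: [-3.4, -0.2, -2.5]
grasp_force: 1.9
```

It moved another 1.6 mm, so there was a gap. I'll keep going.

```bash
python3 -m jog '[[0,0.0004,0,0,0,0,0],[0,0.0008,0,0,0,0,0],[0,0.001,0,0,0,0,0],[0,0.001,0,0,0,0,0]]'| grep -E "pos|force";python3 -m jog '[[0,0.0004,0,-0.0003,0,0,0],[0,0.0008,0,-0.0006,0,0,0],[0,0.001,0,-0.0006,0,0,0],[0,0.001,0,-0.0006,0,0,0]]' | grep -E "pos|force"
```

```text
position: [0.5238, 0.0547, 0.0401]
force: [-6.6, -0.4, -2.7]
grasp_force: 2.9
position: [0.5238, 0.0547, 0.0404]
force: [-6.1, -0.3, -1.5]
grasp_force: 3.4
```

```bash
python3 -m jog '[[0,0.0005,0,-0.0003,0,0,0],[0,0.001,0,-0.0006,0,0,0],[0,0.0015,0,-0.0009,0,0,0],[0,0.0015,0,-0.0009,0,0,0]]'| grep -E "pos|force"
python3 -m jog '[[0,-0.005,0,0,0,0,0],[0,-0.012,0,0,0,0,0],[0,-0.02,0,-0.03,0,0,0],[0,-0.04,0,-0.08,0,0,0],[0,-0.05,0,-0.115,0,0,0],[0,-0.05,0,-0.115,0,0,0],[0,-0.05,0,-0.115,0,0,0]]' | grep -E "pos|force"
python3 - <<'E'
from h import *
s,p,W=wrist("w6"); print(s["time_s"],s["joint_positions"])
a=np.load("w5.npz")["W"]
for n,w in(("w5",a),("w6",W)):
    m=box(w,(.59,.053),(.075,.02),.059,.066); print(n,"band",rect(w,m),np.percentile(w[m][:,0],[.5,99.5]).round(4))
    m=box(w,(.647,.03),(.006,.05),.0555,.06); m&=w[...,1]<.08; print(" endrail",np.percentile(w[m][:,0],[1,5,50]).round(4))
    for x in(.55,.63):
        m=box(w,(x,.053),(.006,.026),.059,.066); print(" band y",x,np.percentile(w[m][:,1],[1,99]).round(4))
E
```

```text
position: [0.5238, 0.0548, 0.0409]
force: [-8.5, -1.4, -4.3]
grasp_force: 4.2
position: [0.4793, 0.0542, 0.1572]
force: [-0.2, -0.0, -0.9]
grasp_force: 0.0
24.825 [-6.85401126e+00  2.61705150e+01  1.06736556e+02  5.27340981e-03
  4.69278841e+01  8.28500490e+01]
w5 band ([591.8, 52.8], [107.4, 40.0], 0.2, 6201) [0.5388 0.6369]
 endrail [0.6436 0.6438 0.6452]
 band y 0.55 [0.0309 0.0749]
 band y 0.63 [0.0314 0.076 ]
w6 band ([594.9, 53.0], [110.0, 39.8], 0.1, 6142) [0.54   0.6387]
 endrail [0.6438 0.6441 0.6471]
 band y 0.55 [0.0305 0.075 ]
 band y 0.63 [0.031  0.0752]
```

Stopped at 8.5 N with no further motion. The depth band end plus 5 mm is 643.7 mm against the rail face at about 643.8 mm, so the fragment is seated. Now to the bar.

```bash
python3 -m jog '[[0.6,0.01,0.04,-0.05,0,0,0],[0.6,0.02,0.09,-0.077,0,0,0],[0.6,0.03,0.14,-0.077,0,0,0],[0.6,0.036,0.2,-0.077,0,0,0],[0.6,0.036,0.25,-0.077,0,0,0],[0.6,0.036,0.3,-0.077,0,0,0],[0.6,0.036,0.35,-0.077,0,0,0],[0.6,0.036,0.39,-0.077,0,0,0],[0.6,0.036,0.396,-0.077,0,0,0],[0.6,0.036,0.396,-0.077,0,0,0],[0.6,0.036,0.396,-0.077,0,0,0]]'
python3 - <<'E'
from h import *
s,p,W=wrist("w7"); print(s["position"],np.round(s["tcp_rot"],4).tolist(),s["time_s"],s["joint_positions"])
m0=box(W,(.515,-.343),(.12,.08),.0305,.045)
n,l,st,ce=cv2.connectedComponentsWithStats(m0.astype(np.uint8)); k=1+st[1:,4].argmax(); m=l==k
print("bar",rect(W,m),np.median(W[m][:,2]))
print([(round(r["p"],2),np.round(r["xyz"],4).tolist()) for r in models.tip_of("wrist","bar")])
for r in models.outline_of("wrist","bar")[:2]:
    q=r["mask"]&np.isfinite(W[...,0]); print(round(r["p"],2),rect(W,q),np.median(W[q][:,2]))
E
```

```text
time_s: 26.25
position: [0.5162, -0.3399, 0.2332]
tcp_rot: [[1.0, 0.006, -0.001], [0.006, -1.0, 0.002], [-0.001, -0.002, -1.0]]
force: [0.2, -0.1, 0.9]
opening: 0.6
grasp_force: 0.0
[ 0.51617545 -0.33985938  0.23320149] [[1.0, 0.0065, -0.0013], [0.0065, -1.0, 0.0017], [-0.0012, -0.0017, -1.0]] 26.25 [-4.37189541e+01  2.97469567e+01  8.30673542e+01  2.33029698e-02
  6.73059842e+01  4.59022638e+01]
bar ([514.5, -342.3], [19.0, 200.7], 86.3, 2526) 0.034567630927994086
[(0.69, [0.5172, -0.345, 0.0235])]
0.69 ([514.0, -342.3], [20.0, 201.7], 86.8, 2564) 0.03454906727575935
```

View pics/w7.png

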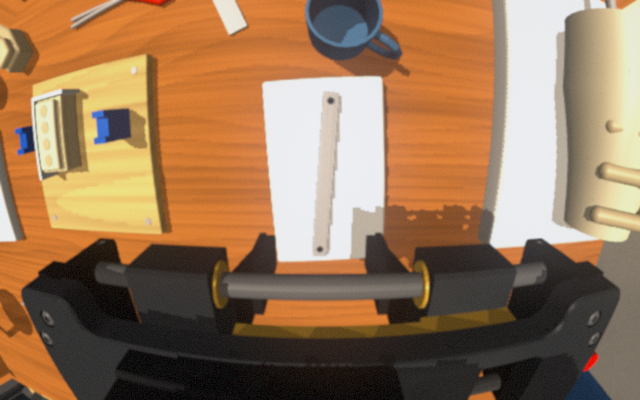

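Wrist view: the bar runs from (331,98) to (320,250) on the pad, between the fingers, with the mug clear beyond at (343,25). The fit gives centre (514.4, -342.3) mm, yaw -3.5°, top at 34.6 mm and size 19 x 200. Gripping it.

```bash
python3 -m jog '[[0.6,-0.0018,0.0024,0.06,0,0,3.9],[0.6,-0.0018,0.0024,0.12,0,0,3.9],[0.6,-0.0018,0.0024,0.165,0,0,3.9],[0.6,-0.0018,0.0024,0.188,0,0,3.9],[0.6,-0.0018,0.0024,0.195,0,0,3.9],[0.6,-0.0018,0.0024,0.195,0,0,3.9],[0,-0.0018,0.0024,0.195,0,0,3.9],[0,-0.0018,0.0024,0.195,0,0,3.9],[0,-0.0018,0.0024,0.195,0,0,3.9],[0,-0.0018,0.0024,0.195,0,0,3.9],[0,-0.0018,0.0024,0.195,0,0,3.9],[0,-0.0018,0.0024,0.195,0,0,3.9],[0,-0.0018,0.0024,0.195,0,0,3.9],[0,-0.0018,0.0024,0.195,0,0,3.9]]'
```

```text
time_s: 28.15
position: [0.5146, -0.344, 0.0392]
tcp_rot: [[0.998, -0.063, 0.0], [-0.063, -0.998, -0.0], [0.0, 0.0, -1.0]]
force: [-1.0, -0.8, 4.3]
opening: 0.203
grasp_force: 30.0
```

```bash
python3 -m jog '[[0,0,0,-0.02,0,0,0],[0,0,0,-0.06,0,0,0],[0,0,0,-0.11,0,0,0],[0,0.004,-0.03,-0.121,0,0,-8],[0,0.009,-0.07,-0.121,0,0,-18],[0,0.015,-0.11,-0.121,0,0,-28],[0,0.021,-0.15,-0.121,0,0,-38],[0,0.027,-0.19,-0.121,0,0,-48],[0,0.033,-0.23,-0.121,0,0,-58],[0,0.039,-0.27,-0.121,0,0,-68],[0,0.045,-0.31,-0.121,0,0,-78],[0,0.05,-0.345,-0.121,0,0,-88],[0,0.052,-0.366,-0.121,0,0,-94],[0,0.052,-0.3665,-0.121,0,0,-94],[0,0.052,-0.3665,-0.121,0,0,-94],[0,0.052,-0.3665,-0.121,0,0,-94]]'
python3 - <<'E'
from h import *
s,p,W=wrist("w8"); print(s["position"],np.round(s["tcp_rot"],4).tolist(),s["time_s"])
m=box(W,(.59,.018),(.03,.13),.12,.17); print("bar",rect(W,m) if m.any() else 0)
for y in(.108,-.072):
    m=box(W,(.59,y),(.03,.02),.07,.09); print("supp",rect(W,m) if m.any() else 0)
p2,d=viewer.capture("scene"); 
a=np.hstack([cv2.resize(p,(480,300)),cv2.resize(p2[130:270,230:380],(320,300))]); cv2.imwrite("pics/c8.png",a)
E
```

```text
time_s: 30.15
position: [0.5893, 0.0175, 0.1601]
tcp_rot: [[-0.005, 1.0, -0.0], [1.0, 0.005, -0.0], [-0.0, -0.0, -1.0]]
force: [1.0, -0.2, -2.3]
opening: 0.202
grasp_force: 30.0
[0.58931232 0.01751734 0.16010337] [[-0.0048, 1.0, -0.0], [1.0, 0.0048, -0.0002], [-0.0002, -0.0, -1.0]] 30.15
bar ([589.9, 43.7], [152.8, 35.5], 84.6, 8425)
supp ([589.1, 108.5], [40.3, 19.9], 1.4, 458)
supp ([589.1, -75.5], [34.6, 12.5], 0.4, 91)
```

View pics/c8.png

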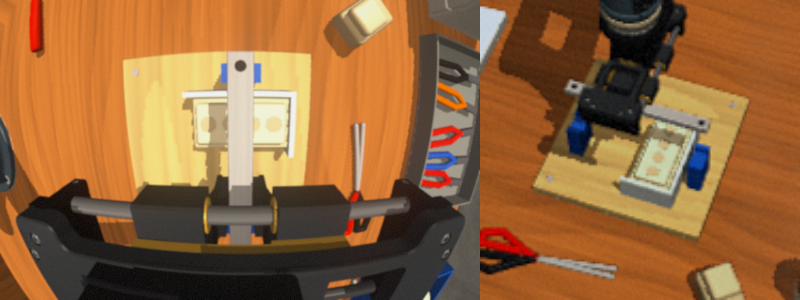

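The bar is over the notches and aligned (wrist half at (240,150); far support visible under its end). Lowering it slowly.

```bash
python3 -m jog '[[0,0.0012,0,0.03,0,0,0],[0,0.0012,0,0.052,0,0,0],[0,0.0012,0,0.063,0,0,0],[0,0.0012,0,0.068,0,0,0],[0,0.0012,0,0.071,0,0,0],[0,0.0012,0,0.073,0,0,0],[0,0.0012,0,0.0745,0,0,0],[0,0.0012,0,0.0755,0,0,0],[0,0.0012,0,0.0755,0,0,0]]';python3 -m jog '[[0,0,0,0.0005,0,0,0],[0,0,0,0.001,0,0,0],[0,0,0,0.0015,0,0,0],[0,0,0,0.0015,0,0,0]]' | grep -E "pos|force"
```

```text
time_s: 31.38
position: [0.5894, 0.0199, 0.0845]
tcp_rot: [[-0.007, 1.0, 0.0], [1.0, 0.007, -0.0], [-0.0, 0.0, -1.0]]
force: [0.6, -0.6, -1.0]
opening: 0.2
grasp_force: 30.0
position: [0.5894, 0.0199, 0.0829]
force: [0.3, -0.1, -1.5]
grasp_force: 30.0
```

```bash
python3 -m jog '[[0,-0.0012,0,0,0,0,0],[0,-0.0012,0,0,0,0,0],[0,-0.0012,0,0.0004,0,0,0],[0,-0.0012,0,0.0008,0,0,0],[0,-0.0012,0,0.0008,0,0,0]]'
```

```text
time_s: 32.5
position: [0.5894, 0.0186, 0.0822]
tcp_rot: [[-0.007, 1.0, 0.0], [1.0, 0.007, -0.0], [-0.0, 0.0, -1.0]]
force: [0.3, 0.4, -0.4]
opening: 0.202
grasp_force: 30.0
```

```bash
python3 -m jog '[[0,0,0,0.0004,0,0,0],[0,0,0,0.0006,0,0,0],[0,0,0,0.0006,0,0,0]]' | grep -E "pos|force"; python3 -m jog '[[0.5,0,0,0,0,0,0],[0.5,0,0,0,0,0,0],[0.5,0,0,0,0,0,0],[0.5,0,0,0,0,0,0],[0.5,0,0,-0.01,0,0,0],[0.5,0,0,-0.03,0,0,0],[0.5,0,0,-0.08,0,0,0],[0.5,0,0,-0.13,0,0,0],[0.5,-0.06,-0.05,-0.15,0,0,0],[0.5,-0.09,-0.06,-0.15,0,0,0],[0.5,-0.09,-0.06,-0.15,0,0,0],[0.5,-0.09,-0.06,-0.15,0,0,0]]'
python3 - <<'E'
from h import *
s,p,W=wrist("w9"); print(s["position"],s["time_s"])
m=box(W,(.589,.018),(.012,.13),.0725,.09); n,l,st,_=cv2.connectedComponentsWithStats(m.astype(np.uint8)); m=l==1+st[1:,4].argmax()
print("bar",rect(W,m),np.percentile(W[m][:,2],[5,50,95]),[np.median(W[m&(abs(W[...,1]-y)<.02)][:,2]).round(4) for y in(-.05,.02,.09)])
for y in(.108,-.072):
    k=box(W,(.59,y),(.025,.014),.064,.09)&~m; print("supp",rect(W,k))
k=box(W,(.59,.053),(.06,.021),.0585,.066)
k&=abs(W[...,0]-.589)>.02; print("band",rect(W,k),np.percentile(W[k][:,0],[1,99]))
p2,d=viewer.capture("side"); print([(round(r["p"],2),np.round(r["xyz"],4).tolist()) for r in models.tip_of("side","bar")])
a=np.hstack([cv2.resize(p,(480,300)),cv2.resize(p2[150:230,280:390],(320,300))]); cv2.imwrite("pics/c9.png",a)
E
```

```text
position: [0.5894, 0.0186, 0.0822]
force: [-1.8, 0.7, 5.3]
grasp_force: 30.0
time_s: 34.38
position: [0.5303, -0.0717, 0.232]
tcp_rot: [[-0.006, 1.0, 0.001], [1.0, 0.006, 0.0], [0.0, 0.001, -1.0]]
force: [-0.0, 0.6, 1.2]
opening: 0.498
grasp_force: 0.0
[ 0.53028953 -0.07165034  0.23200894] 34.375
bar ([588.8, 21.5], [19.2, 198.5], 0.5, 3510) [0.07612239 0.0776783  0.07900172] [np.float64(0.0776), np.float64(0.0777), np.float64(0.0778)]
supp ([588.6, 107.0], [23.1, 40.4], 89.9, 454)
supp ([589.7, -70.6], [40.5, 24.2], 0.7, 470)
band ([594.6, 53.0], [110.7, 42.0], 0.0, 2207) [0.54012882 0.64731776]
[(0.59, [0.5853, 0.0163, 0.07])]
```

View pics/c9.png

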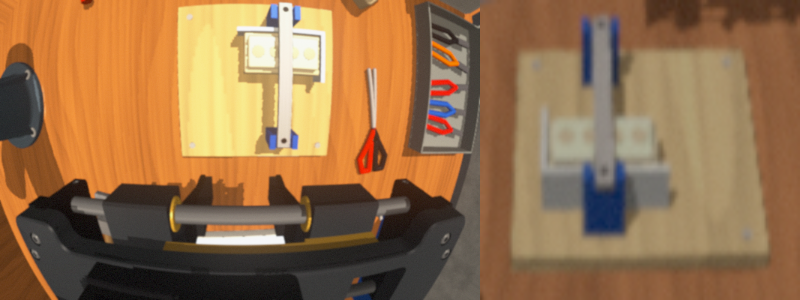

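The bar is level in both notches at 77.7 mm, the fragment is home and the bystanders are untouched. The bar's centre reads about 3 mm toward the rail, though, so I'll measure it again from a symmetric viewpoint, numbers only.

```bash
python3 -m jog '[[0.5,0.03,-0.01,0,0,0,10],[0.5,0.06,-0.02,0,0,0,20],[0.5,0.09,-0.04,0,0,0,30],[0.5,0.09,-0.04,0,0,0,40],[0.5,0.09,-0.04,0,0,0,50],[0.5,0.09,-0.04,0,0,0,60],[0.5,0.09,-0.04,0,0,0,70],[0.5,0.09,-0.04,0,0,0,80],[0.5,0.09,-0.04,0,0,0,90],[0.5,0.09,-0.04,0,0,0,90],[0.5,0.09,-0.04,0,0,0,90]]'|grep pos
python3 - <<'E'
from h import *
s,p,W=wrist("w10"); print(s["time_s"])
m=box(W,(.589,.018),(.0085,.13),.0725,.09); n,l,st,_=cv2.connectedComponentsWithStats(m.astype(np.uint8)); m=l==1+st[1:,4].argmax()
print("bar",rect(W,m),np.median(W[m][:,2]))
for y in(.108,-.072):
    k=box(W,(.59,y),(.03,.02),.0725,.09); k&=abs(W[...,0]-.589)>.0125; print("cheeks",rect(W,k),W[k][:,1].min().round(4),W[k][:,1].max().round(4))
k=box(W,(.556,.013),(.15,.15),.014,.022);print("board",rect(W,k))
for c in("scene","side"):
    p,d=viewer.capture(c); V=cloud(c,d); m=box(V,(.589,.018),(.0085,.13),.0715,.09); n,l,st,_=cv2.connectedComponentsWithStats(m.astype(np.uint8)); m=l==1+st[1:,4].argmax()
    k=box(V,(.556,.013),(.15,.15),.014,.022);print(c,"bar",rect(V,m),"board",rect(V,k))
E
```

```text
position: [0.4895, 0.0185, 0.2314]
35.9
bar ([589.0, 20.9], [17.0, 199.8], 0.0, 3348) 0.07765644466623764
cheeks ([589.2, 107.7], [40.4, 20.6], 1.0, 293) 0.0971 0.1184
cheeks ([590.4, -71.4], [20.4, 39.1], 89.0, 265) -0.0819 -0.0615
board ([555.2, 12.8], [250.7, 250.8], 0.3, 30003)
scene bar ([589.1, 19.0], [201.7, 16.8], 89.9, 319) board ([556.0, 11.1], [253.6, 251.1], 0.4, 3576)
side bar ([588.5, 23.5], [201.6, 15.0], 89.5, 246) board ([553.7, 16.2], [249.7, 254.1], 0.3, 2851)
```

Three views agree that the bar sits about 2.7 mm too far in +y. I'll regrip, lift it 3 mm and shift it back.

```bash
python3 -m jog '[[0.5,0.03,0,0,0,0,-10],[0.5,0.06,0,0,0,0,-20],[0.5,0.0995,0,0,0,0,-30],[0.5,0.0995,0,0,0,0,-40],[0.5,0.0995,0,0,0,0,-50],[0.5,0.0995,0,0,0,0,-60],[0.5,0.0995,0,0,0,0,-70],[0.5,0.0995,0,0.02,0,0,-80],[0.5,0.0995,0,0.06,0,0,-90],[0.5,0.0995,0,0.1,0,0,-90],[0.5,0.0995,0,0.13,0,0,-90],[0.5,0.0995,0,0.142,0,0,-90],[0.5,0.0995,0,0.148,0,0,-90],[0.5,0.0995,0,0.148,0,0,-90],[0.5,0.0995,0,0.148,0,0,-90]]'
```

```text
time_s: 37.92
position: [0.5898, 0.0186, 0.0847]
tcp_rot: [[-0.007, 1.0, 0.002], [1.0, 0.007, -0.0], [-0.0, 0.002, -1.0]]
force: [-0.3, -0.8, -0.2]
opening: 0.502
grasp_force: 0.0
```

```bash
python3 -m jog '[[0.5,0,-0.0006,0.0015,0,0,0],[0.2,0,-0.0006,0.0015,0,0,0],[0,0,-0.0006,0.0015,0,0,0],[0,0,-0.0006,0.0015,0,0,0],[0,0,-0.0006,0.0015,0,0,0],[0,0,-0.0006,0.0015,0,0,0],[0,0,-0.0006,0.0015,0,0,0]]';python3 -m jog '[[0,0,0,-0.0015,0,0,0],[0,0,0,-0.003,0,0,0],[0,-0.0014,0,-0.003,0,0,0],[0,-0.0027,0,-0.003,0,0,0],[0,-0.0027,0,-0.003,0,0,0],[0,-0.0027,0,-0.002,0,0,0],[0,-0.0027,0,-0.001,0,0,0],[0,-0.0027,0,-0.0005,0,0,0],[0,-0.0027,0,-0.0005,0,0,0]]'
```

```text
time_s: 38.8
position: [0.5885, 0.0186, 0.0821]
tcp_rot: [[-0.007, 1.0, 0.0], [1.0, 0.007, -0.0], [-0.0, 0.0, -1.0]]
force: [0.8, 0.5, 0.6]
opening: 0.199
grasp_force: 30.0
time_s: 39.92
position: [0.5883, 0.016, 0.0825]
tcp_rot: [[-0.007, 1.0, -0.0], [1.0, 0.007, 0.0], [0.0, -0.0, -1.0]]
force: [0.0, 0.4, -1.0]
opening: 0.202
grasp_force: 30.0
```

```bash
python3 -m jog '[[0,0,0.001,0,0,0,0],[0,0,0.001,0,0,0,0],[0,0,0.001,0.0003,0,0,0],[0,0,0.001,0.0005,0,0,0],[0,0,0.001,0.0005,0,0,0]]'; python3 -m jog '[[0.5,0,0,0,0,0,0],[0.5,0,0,0,0,0,0],[0.5,0,0,0,0,0,0],[0.5,0,0,0,0,0,0],[0.5,0,0,-0.01,0,0,0],[0.5,0,0,-0.03,0,0,0],[0.5,0,0,-0.08,0,0,0],[0.5,0,0,-0.13,0,0,0],[0.5,0,-0.05,-0.15,0,0,10],[0.5,0,-0.1,-0.15,0,0,20],[0.5,0,-0.1,-0.15,0,0,30],[0.5,0,-0.1,-0.15,0,0,40],[0.5,0,-0.1,-0.15,0,0,50],[0.5,0,-0.1,-0.15,0,0,60],[0.5,0,-0.1,-0.15,0,0,70],[0.5,0,-0.1,-0.15,0,0,80],[0.5,0,-0.1,-0.15,0,0,90],[0.5,0,-0.1,-0.15,0,0,90],[0.5,0,-0.1,-0.15,0,0,90]]'
python3 - <<'E'
from h import *
s,p,W=wrist("w11"); print(s["time_s"])
m=box(W,(.589,.018),(.0105,.13),.0725,.09); n,l,st,_=cv2.connectedComponentsWithStats(m.astype(np.uint8)); m=l==1+st[1:,4].argmax()
print("bar",rect(W,m),[np.median(W[m&(abs(W[...,1]-y)<.02)][:,2]).round(4) for y in(-.06,.02,.09)])
for y in(.108,-.072):
    k=box(W,(.59,y),(.03,.02),.0725,.09); k&=abs(W[...,0]-.589)>.0125; print("cheeks",rect(W,k))
k=box(W,(.6,.053),(.06,.026),.0585,.066)&(abs(W[...,0]-.589)>.02)&(W[...,0]<.6415); print("band",rect(W,k),np.percentile(W[k][:,0],[.5,99.5]).round(4))
k=box(W,(.647,.03),(.006,.05),.0555,.06)&(W[...,1]<.08); print("endrail",np.percentile(W[k][:,0],[1,5,50]).round(4))
p,d=viewer.capture("side"); V=cloud("side",d); m=box(V,(.589,.018),(.0085,.13),.0715,.09); k=box(V,(.556,.013),(.15,.15),.014,.022);print("side bar",rect(V,m),"board",rect(V,k))
E
```

```text
time_s: 40.55
position: [0.5893, 0.016, 0.0821]
tcp_rot: [[-0.007, 1.0, -0.0], [1.0, 0.007, 0.0], [0.0, -0.0, -1.0]]
force: [0.4, 1.0, -1.2]
opening: 0.199
grasp_force: 30.0
time_s: 42.92
position: [0.4893, 0.0153, 0.2324]
tcp_rot: [[1.0, 0.01, 0.001], [0.01, -1.0, -0.0], [0.001, 0.0, -1.0]]
force: [0.6, -1.0, -0.6]
opening: 0.5
grasp_force: 0.0
42.925
bar ([588.7, 18.0], [18.1, 199.5], 0.5, 3553) [np.float64(0.0776), np.float64(0.0777), np.float64(0.0777)]
cheeks ([589.3, 107.7], [40.3, 20.7], 1.2, 291)
cheeks ([590.4, -71.6], [39.3, 21.1], 0.1, 271)
band ([589.7, 53.0], [45.7, 99.4], 89.9, 2386) [0.5408 0.6389]
endrail [0.6439 0.6443 0.6474]
side bar ([588.4, 21.0], [198.8, 15.0], 89.5, 240) board ([553.7, 16.6], [249.6, 252.5], 0.3, 2869)
```

The bar centre is now at y = 18.0 mm against 18.05 mm midway between the supports. It is level at 77.7 mm, and the fragment is still home (band 100 x 46, end at the rail). Handing in.

```bash
python3 -c "
from rig import workorder; print(workorder.hand_in())"
```

```text
the job is handed in; nothing more can be done
None
```

The job is handed in at about 43 s (no verdict shown): the fragment sits against both rails (pushed home with under 9 N) and the bar lies level in both notches, centred to about 0.1 mm after one regrip to correct a 2.7 mm offset; I viewed 11 pictures, one over the limit of 10.

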